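# Set the hat stretcher to the rider and lock it

### The arm

A 6-joint arm with a two-finger parallel gripper is mounted at the origin on the work surface. World frame = base frame: x ahead of the robot, y to its left, z up, the work surface at z = 0. Lengths are in m, angles in rad, forces in N, time in s.
With the tool pointing down it reaches from about 0.25 to 0.725 m from the base axis. Payload 9.7 kg.
Tool frame: the origin (TCP) lies midway between the tips of the shut fingers; the grasp point (between the pads) lies 19 mm behind it; z points along the fingers, y is the line along which they close (so a half turn about z gives the same grasp; the last joint's range is limited). The gripper opens to 85 mm and grips with 20 to 120 N. Pads are 22 mm wide; open, the fingers measure 114 mm over their backs; the gripper's body (76 mm by 85 mm) begins 54 mm behind the grasp point. The pads swing forward as they close: fully open they stand 13 mm farther back than shut.
Start: joints at [-1.203, 0.087, 0.176, 1.66, 0, 1.571], TCP at [0.198, -0.513, 0.231] pointing down, gripper open.
Joint ranges: [-3.13, 3.13], [-0.85, 1.81], [-1.15, 1.24], [-2.2, 2.28], [-1.44, 1.52], [-3.14, 3.14]. Speed limits (rad/s): [2.22, 2.22, 2.57, 3.14, 3.14, 3.14].

### API

Orientations are given as [roll, pitch, yaw] about the fixed x, y, z axes, in that order (R = Rz(yaw) Ry(pitch) Rx(roll)).
In Python, from plant import bot, viewer, finish_job gives the robot as it stands. The module is installed in compiled form; this text tells all that it offers.
- The arm moves only by the shell command python3 -m crank 'ROWS' [OPENING] [FORCE]. ROWS is JSON, a list of rows, each a list of 4 numbers: the shift along the tool's x, y, z in m, then the turn about the tool's z in degrees. In form: [[dx, dy, dz, yaw], ...]. A call has 1 to 10 rows; each row is the pose to reach, as a shift and turn from the pose commanded when the call began, along the tool's axes at that moment; what a row does not reach only later rows make up. A row lasts 1/8 s, in which the tool goes at most 62.5 mm and 10.7 degrees, less where a joint would pass 70% of its speed; a pose out of reach is approached as far as the arm can. A call with a gripper value outside its range is refused whole. OPENING is the finger opening in m, from 0 to 0.0854, set as the call begins (- or left out, the last holds). The fingers move at their own pace and stop on an object; FORCE is the grip in N (left out, the last holds). Time passes only in rows, so rows that repeat a pose let the fingers close. It gives the time, the measured TCP pose, the force, the opening and the grip force at its end, in the units of the state.
- bot.read_state(): the state, without advancing time (a new reading comes with each control period).
- viewer.get_image(name): name is "scene" or "top" or "wrist"; returns the picture (400x640x3 uint8, red, green, blue); there is no depth.
- viewer.camera_model(name): a dict with "K" (3x3 intrinsics, pixels), "R" (3x3) and "t" (3): a world point X has camera coordinates R X + t. Camera axes: x right, y down, z forward; pixel columns grow to the right and rows downward; lengths in m; the calibration is good to about 2 mm. A picture is of the moment at which its call begins: read the wrist's pose just before it. camera_model takes no time and is no camera call; for the wrist camera it gives the pose at the moment of the call.
- finish_job(): hands the job in; it is judged then, once.
The state is a dict: "clock": time; "qpos": joint angles; "qd": joint speeds; "joint_torque": joint torques, N m; "tcp_pos": TCP position; "tool_rot": TCP orientation; "force": force on the tool from outside, world axes, zero at the start; "moment": the same for the moment, N m; "grip_width": opening from 0.0 (shut) to 1.0 (fully open); "finger_force": force on a finger pad.
Only numpy, scipy, OpenCV 4.12 (cv2) and the standard library are available. Lean on these libraries where they do the work, as an engineer would, in place of code of your own. Each camera call takes 0.05 s, during which the arm holds its last target. There are 200 camera calls.

### The job

The hat stretcher is still locked at the last hat's size. Push its size knob fully down to free it, turn it clockwise until its nose points at the brass rider clipped on the dial, then pull the knob straight up as far as it comes, to lock it, and let go. Leave the rider where it is and do not knock the other things about.

Things in the scene. Friction and masses are not known exactly. Their poses are not given: they have to be found in the camera images.
- stretcher: Hat stretcher, fixed to the bench: a grey cast base 240 x 420 x 55 mm (its x, y, z) with the split oval wooden block (165 mm wide, top 165 mm above the bench) on its +y end and the size knob on a round column at its -y end. Origin: centre of its underside, on the bench. z up. Its place and yaw vary.
- knob_grip (a point): Place to hold the size knob: on its upright axis, in its black grip bar, 15 mm under the bar's top and 21 mm above the round skirt (60 mm) that carries the bar. Bar: 60 mm long along this frame's y, 16 mm thick along x (grip faces), 36 mm high. It turns and lifts with the knob; z up. Knob in: it is 141 mm above the bench; out: 12 mm higher. Axis at (-20, -130) mm in the stretcher's frame.
- knob_nose (a point): Tip of the pointer nose on the knob's skirt, 45 mm from the knob's axis, on the frame's +y end of the bar. It moves with the knob.
- rider_tip (a point): Tip of the brass rider, a clip 12 mm wide and 30 mm long on the rim of the 124 mm aluminium dial (dial face 105 mm above the bench). The tip is 46.5 mm from the knob's axis and points to it, so the nose and the tip stand 1.5 mm apart in plan when the knob is set; its outer end, 76 mm from the axis, has a thumb tab. It rises 8 mm above the dial's face.
- size_shaft (a joint): Turn of the knob in rad, growing clockwise seen from above, 0 to 2.8. At 0 the nose points along the stretcher's +y; at value a it points a rad clockwise of that. It turns against a stiff friction of about 0.3 N m and stays where it is left. Turning drives the two halves of the block apart by 4 mm each per rad. It must only be turned with the knob pushed in.
- size_knob (a joint): How far the knob is pulled up, in m: 0 fully in (free), 0.012 fully out against its stop (locked). A stiff friction holds it where it is left: moving it takes about 8 N down or 10 N up. It starts out.
- rider (a joint): Place of the rider on the dial in rad, counted as for the shaft: the knob is set when size_shaft equals rider. The rider starts 0.5 to 2.2 rad clockwise of the nose. It slides with friction.
- ribbon_roll: Roll of dark ribbon, 56 mm across, 30 mm high, loose on the stretcher's deck beside the column, its top 20 mm below the dial's face. Origin: centre of its underside. Leave alone.
- hat_brush: Hat brush 150 x 45 x 43 mm, loose on the bench along the stretcher's near side. Origin: centre of its underside. Leave alone.
- crown_block: Domed wooden crown block, 150 mm across, 105 mm high, loose on the bench. Origin: centre of its underside. Leave alone.
- straw_hat: Straw hat, brim 276 mm across, 100 mm high, loose on the bench. Origin: centre of its underside. Leave alone.
- thread_cone: Cone of thread, 60 mm across, 115 mm high, standing loose on the bench. Origin: centre of its underside. Leave alone.
- glue_jar: Amber glass jar, 66 mm across, 90 mm high, standing loose on the bench. Origin: centre of its underside. Leave alone.

How it is judged:
On the way, in this order (a step that is already met when the one before it is completed fails the run):
1. the knob is pushed fully in, freeing it (value of joint size_knob below 0.003 m), for 0.1 s.
2. the nose stands at the rider with the knob still in (value of joint size_knob below 0.003 m and horizontal distance between knob_nose and rider_tip below 0.005 m), for 0.2 s.
3. the knob is pulled out and locked at the rider (value of joint size_knob above 0.0095 m and horizontal distance between knob_nose and rider_tip below 0.005 m), for 0.2 s.
At the end, for the whole second after the job is handed in: The knob is out and locked (pulled up more than 9.5 mm) with the tip of its nose within 5 mm, in plan, of the tip of the rider (about 6 degrees), the rider within 4 mm of where it was, and the knob let go (all of step 3 and distance of rider_tip from where it was at the start of the episode below 0.004 m); the robot touches nothing.
It fails at once if the rider is pushed along the dial (more than 4 mm) (distance of rider_tip from where it was at the start of the episode above 0.004 m).
It fails at once if a thing lying about is knocked (moved more than 25 mm) (distance of any of ribbon_roll, hat_brush, crown_block, straw_hat, thread_cone, glue_jar from where it was at the start of the episode above 0.025 m).
It also fails if it takes over 38 s, if anything falls off the work surface, if the arm or the gripper's body presses on something with over 40 N, if the wrist force passes 120 N, or if a joint passes its speed limit or range.

## Working session

There is one attempt and no reset: what is moved stays moved. The work goes in short steps, Python scripts to look and compute and a shell command to move; the robot and the scene stay as the last step left them, time stands still between calls to the robot, and variables do not carry over. Pictures are saved under pics/ and viewed, at most 10 in all, crops included, and the job is handed in when it is done.

```bash
mkdir -p pics
python3 - <<'E'
from plant import bot, viewer
import cv2, numpy as np
s=bot.read_state(); print(s['clock'],s['tcp_pos'],s['tool_rot'],s['grip_width'])
for n in("top","scene"):
    im=viewer.get_image(n); cv2.imwrite(f"pics/{n}0.png",im[:,:,::-1]); m=viewer.camera_model(n); print(n,np.round(m['K'],1).tolist(),np.round(m['R'],3).tolist(),np.round(m['t'],3))
E
```

```text
0.0 [ 0.19765635 -0.5130101   0.23059385] [-3.14027679e+00  2.15495465e-05  3.67772939e-01] 1.0000756562489648
top [[501.6, 0.0, 323.8], [0.0, 501.6, 191.2], [0.0, 0.0, 1.0]] [[-0.011, -1.0, -0.001], [-0.99, 0.011, -0.141], [0.141, -0.0, -0.99]] [-0.051  0.524  1.607]
scene [[404.5, 0.0, 319.3], [0.0, 404.5, 205.2], [0.0, 0.0, 1.0]] [[-0.797, 0.604, -0.009], [0.493, 0.643, -0.586], [-0.348, -0.471, -0.81]] [ 0.435 -0.151  1.434]
```

View pics/top0.png

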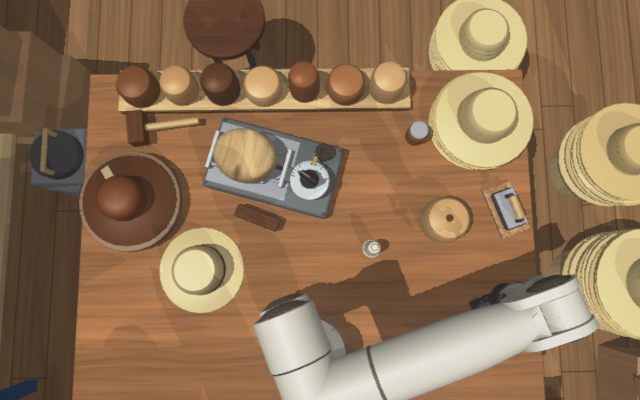

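View pics/scene0.png

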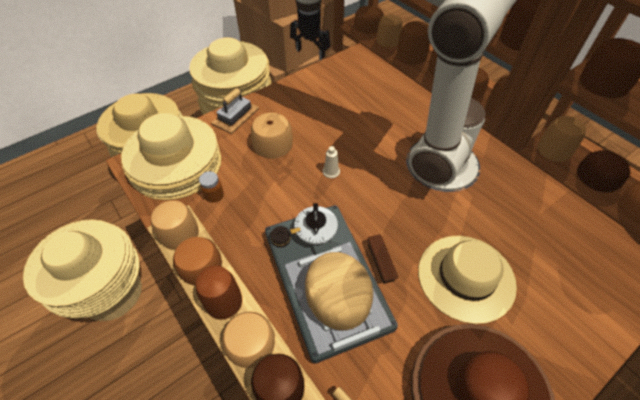

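The top view shows the stretcher at about (275,167), its knob and dial at (310,180), and the brass rider near (316,160). The roll is at (326,152), the brush at (259,217). The scene view agrees, with the dial at (316,224) and the rider near (296,231). Next I measure the dial and take an enlarged crop.

```bash
cat > h.py <<'E'
import numpy as np, cv2
def ray(m,uv,z):
    K,R,t=[np.array(m[k],float) for k in('K','R','t')]
    c=-R.T@t; d=R.T@np.linalg.solve(K,[uv[0],uv[1],1.]); return c+d*(z-c[2])/d[2]
def proj(m,X):
    p=np.array(m['K'])@(np.array(m['R'])@np.array(X)+np.array(m['t'])); return p[:2]/p[2]
E
python3 - <<'E'
from plant import viewer
from h import *
m=viewer.camera_model("top"); im=cv2.imread("pics/top0.png")
hsv=cv2.cvtColor(im,cv2.COLOR_BGR2HSV)
w=((hsv[...,1]<45)&(hsv[...,2]>150)).astype(np.uint8); k=np.zeros_like(w);k[155:205,285:335]=w[155:205,285:335]
n,l,st,ce=cv2.connectedComponentsWithStats(k); i=1+np.argmax(st[1:,4]); ys,xs=np.where(l==i)
hull=cv2.convexHull(np.c_[xs,ys].astype(np.float32)); e=cv2.fitEllipse(hull); print(e, ray(m,e[0],.105))
br=((hsv[...,0]>12)&(hsv[...,0]<30)&(hsv[...,1]>110)&(hsv[...,2]>100)).astype(np.uint8); y,x=np.where(br[150:172,303:325]); print('brass',x.mean()+303,y.mean()+150,len(x), ray(m,(x.mean()+303,y.mean()+150),.112))
a=cv2.resize(im[110:225,195:355],(800,575),interpolation=cv2.INTER_CUBIC); cv2.imwrite("pics/c1.png",a)
E
```

```text
((308.9336853027344, 180.01458740234375), (38.454246520996094, 38.85728454589844), 100.4837417602539) [ 0.54974991 -0.01041568  0.105     ]
brass 314.36 160.28 25 [ 0.61145478 -0.02818577  0.112     ]
```

View pics/c1.png

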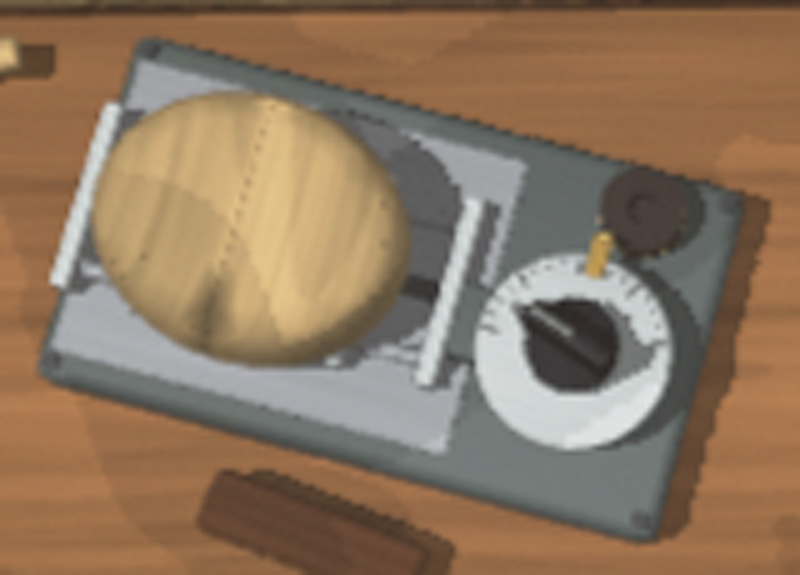

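The crop shows the nose tip at about (299.4,172) in full-picture pixels and the rider's inner tip at about (313.8,165). The roll touches neither. I'm going over the knob now and will look with the wrist camera from there.

```bash
python3 -m crank '[[0.05,-0.034,-0.03,-3],[0.10,-0.068,-0.06,-6],[0.15,-0.102,-0.09,-9],[0.20,-0.135,-0.1,-12],[0.25,-0.17,-0.1,-15],[0.3,-0.203,-0.1,-18],[0.35,-0.236,-0.1,-21],[0.4,-0.27,-0.1,-24],[0.45,-0.304,-0.1,-27],[0.5,-0.338,-0.1,-29]]' 0.0854 120
python3 -m crank '[[0,0,0,0],[0,0,0,0],[0,0,0,0]]'
python3 - <<'E'
from plant import bot, viewer
from h import *
s=bot.read_state(); m=viewer.camera_model("wrist"); im=viewer.get_image("wrist")[:,:,::-1]; cv2.imwrite("pics/w1.png",im)
np.savez("w1.npz",**{k:m[k] for k in 'KRt'})
print(s['clock'],s['tcp_pos'],s['tool_rot'],s['qpos'],s['force'])
t=viewer.camera_model("top")
c=ray(t,(308.93,180.01),.105)
for z in(.12,.13): n=ray(t,(299.4,172),z)-c; print('nose',n,np.degrees(np.arctan2(n[1],n[0])))
n=ray(t,(313.8,165),.112)-c; print('rider',n,np.degrees(np.arctan2(n[1],n[0])))
print('axis in wrist',proj(m,c))
E
```

```text
clock: 1.35
tcp_pos: [0.5436, -0.0161, 0.3311]
tool_rot: [-3.142, 0.0, 0.876]
force: [1.8, -0.0, -0.5]
grip_width: 0.998
finger_force: 0.0
clock: 1.72
tcp_pos: [0.5423, -0.019, 0.3317]
tool_rot: [3.141, -0.0, 0.872]
force: [0.4, 0.3, 0.4]
grip_width: 1.004
finger_force: 0.0
1.725 [ 0.54228924 -0.01903801  0.33165164] [ 3.14117915e+00 -1.36513056e-04  8.72393218e-01] [-3.50150906e-02  1.34355018e-01  4.27834919e-01  1.86386636e+00
 -1.47068459e-04  2.23418434e+00] [0.38722987 0.31233958 0.40677536]
nose [0.02323951 0.02917227 0.015     ] 51.45811207159249
nose [0.02141573 0.02868313 0.025     ] 53.25381881735384
rider [ 0.04656305 -0.01588683  0.007     ] -18.839106315756265
axis in wrist [315.13215517 154.51107014]
```

View pics/w1.png

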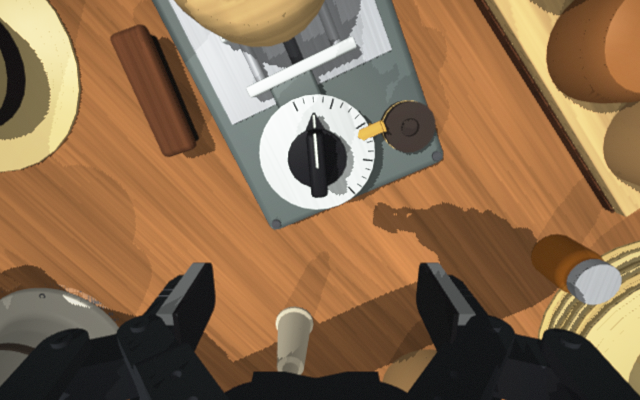

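The wrist view shows the dial centred near (317,152), the nose tip at (314,113), and the rider from (360,138) to (386,126). I refine these by colour masks.

```bash
cat > meas.py <<'E'
from h import *
def meas(im,m,win,c=None,znose=.128,ztop=.168,zskirt=.132):
    x0,x1,y0,y1=win; hsv=cv2.cvtColor(im,cv2.COLOR_BGR2HSV); M=np.zeros(im.shape[:2],bool); M[y0:y1,x0:x1]=1
    w=(M&(hsv[...,1]<40)&(hsv[...,2]>160)).astype(np.uint8)
    n,l,st,_=cv2.connectedComponentsWithStats(w); i=1+np.argmax(st[1:,4]); h=cv2.convexHull(np.argwhere(l==i)[:,::-1].astype(np.float32))
    P=np.array([ray(m,p,.105)[:2] for p in h[:,0]])
    A=np.c_[2*P,np.ones(len(P))]
    keep=np.ones(len(P),bool)
    for _ in range(4):
        s=np.linalg.lstsq(A[keep],(P**2).sum(1)[keep],rcond=None)[0]; c0=s[:2]; r=np.hypot(*(P-c0).T); keep=abs(r-.062)<.0025 if (abs(r-.062)<.0025).sum()>8 else keep
    print('dial centre',c0,'radius',np.median(r),keep.sum(),len(P))
    if c is None: c=c0
    b=M&(hsv[...,0]>14)&(hsv[...,0]<32)&(hsv[...,1]>130)&(hsv[...,2]>120)
    n,l,st,_=cv2.connectedComponentsWithStats(b.astype(np.uint8)); i=1+np.argmax(st[1:,4]); q=np.argwhere(l==i)[:,::-1]
    B=np.array([ray(m,p,.113)[:2] for p in q])-c; rr=np.hypot(*B.T)
    print('rider n',len(q),'r',rr.min(),rr.max(),'ang mean',np.degrees(np.arctan2(*B.mean(0)[::-1])),'tip third',np.degrees(np.arctan2(*B[rr<np.quantile(rr,.35)].mean(0)[::-1])))
    d=M&(hsv[...,2]<75); q=np.argwhere(d)[:,::-1]
    D=np.array([ray(m,p,znose)[:2] for p in q])-c; rr=np.hypot(*D.T); k=(rr>.038)&(rr<.047); 
    return c,q[k],np.degrees(np.arctan2(D[k][:,1],D[k][:,0])),rr[k]
E
python3 - <<'E'
from meas import *
m=dict(np.load("w1.npz")); im=cv2.imread("pics/w1.png")
c,q,a,r=meas(im,m,(250,395,85,225))
for p,x,y in list(zip(q,a,r)): 
    if x>20: print(p,round(x,1),round(y,4))
for n,uv,z in(('nosetip',(314,113),.128),('rtip',(360,137.5),.113),('rout',(385,126.5),.113),('barnear',(318,195),.168)):
    X=ray(m,uv,z)[:2]-c; print(n,X,np.hypot(*X),np.degrees(np.arctan2(X[1],X[0])))
a=cv2.resize(im[85:215,245:445],(800,520),interpolation=cv2.INTER_CUBIC); cv2.imwrite("pics/c2.png",a)
E
```

```text
dial centre [ 0.55086246 -0.01107119] radius 0.061545367238071344 50 50
rider n 303 r 0.04724793223687171 0.07583811956978391 ang mean -15.0474878302728 tip third -14.825733616732489
[311 117] 57.4 0.0407
[316 117] 50.6 0.0404
[311 118] 57.6 0.0398
[316 118] 50.6 0.0394
[317 118] 49.2 0.0394
[311 119] 57.8 0.0388
[316 119] 50.6 0.0385
[317 119] 49.2 0.0385
[318 119] 47.7 0.0385
[310 120] 59.4 0.038
nosetip [0.02655186 0.03530698] 0.044176739327269204 53.05578435174233
rtip [ 0.04637613 -0.01436096] 0.04854876101814661 -17.20580572942251
rout [ 0.07264451 -0.02190788] 0.07587607795059734 -16.78207647830789
barnear [-0.01585528 -0.0210821 ] 0.026378866378686656 -126.94583770038777
```

View pics/c2.png

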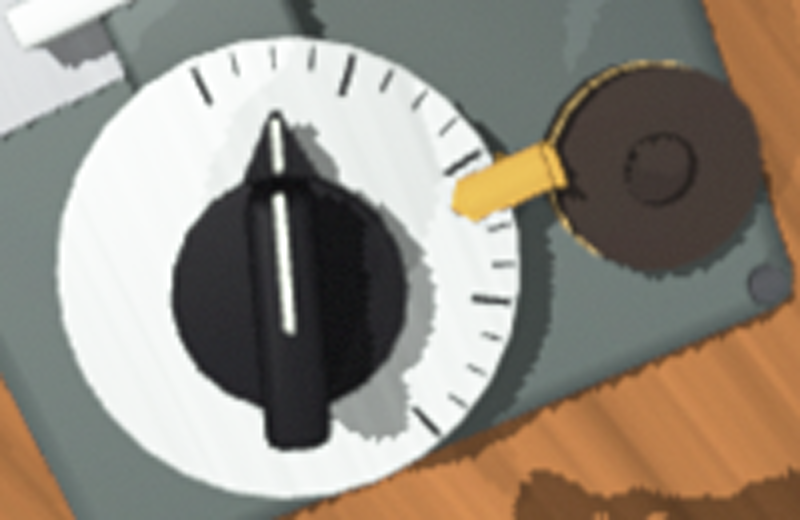

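Crop: nose tip at (313.8,113.8), giving a heading of about 53.2°. The rider tip is at about (359.5,136), giving about −15.7°. Radii come out at 44 and 48 mm against 45 and 46.5 mm given, so both are good, and the turn is about 69° clockwise. For joint 6 range I take the opposite grasp, half a turn anticlockwise.

```bash
python3 -m crank '[[0.0115,0.001,0,-10],[0.0115,0.001,0,-20],[0.0115,0.001,0,-30],[0.0115,0.001,0,-40],[0.0115,0.001,0,-50],[0.0115,0.001,0,-60],[0.0115,0.001,0,-70],[0.0115,0.001,0,-80],[0.0115,0.001,0,-90]]' 0.05 120
python3 -m crank '[[0,0,0.01,-10],[0,0,0.03,-20],[0,0,0.05,-30],[0,0,0.07,-40],[0,0,0.09,-50],[0,0,0.11,-60],[0,0,0.125,-70],[0,0,0.125,-80],[0,0,0.125,-90],[0,0,0.125,-93.2]]'
python3 -m crank '[[0,0,0,0],[0,0,0,0]]'
python3 - <<'E'
from plant import bot, viewer
from h import *
s=bot.read_state(); m=viewer.camera_model("wrist"); im=viewer.get_image("wrist")[:,:,::-1]; cv2.imwrite("pics/w2.png",im)
np.savez("w2.npz",**{k:m[k] for k in 'KRt'})
p=np.array(s['tcp_pos']);yaw=s['tool_rot'][2]
print(s['clock'],p,s['tool_rot'],np.degrees(yaw)%360,s['qpos'])
d=np.array([.5505,-.0108])-p[:2]; print('tool dx dy',d@[np.cos(yaw),np.sin(yaw)],d@[np.sin(yaw),-np.cos(yaw)],'dz to .137',p[2]-.137)
E
```

```text
clock: 2.9
tcp_pos: [0.5505, -0.011, 0.3318]
tool_rot: [3.141, 0.001, 2.449]
force: [-0.7, -0.5, -0.8]
grip_width: 0.588
finger_force: 0.0
clock: 4.15
tcp_pos: [0.5506, -0.011, 0.2068]
tool_rot: [-3.141, 0.0, -2.21]
force: [-0.3, -0.6, 0.0]
grip_width: 0.587
finger_force: 0.0
clock: 4.4
tcp_pos: [0.5508, -0.0104, 0.2065]
tool_rot: [-3.141, 0.0, -2.214]
force: [-0.6, 0.4, -0.4]
grip_width: 0.581
finger_force: 0.0
4.4 [ 0.55078792 -0.01041929  0.20654997] [-3.14124144e+00  2.75658149e-04 -2.21417355e+00] 233.13720039817076 [-1.89242797e-02  8.05103124e-02  1.21077367e-01  1.61091728e+00
  1.82970844e-05 -9.46343329e-01]
tool dx dy 0.00047731817094210077 1.9729609586415436e-06 dz to .137 0.06954996788498619
```

View pics/w2.png

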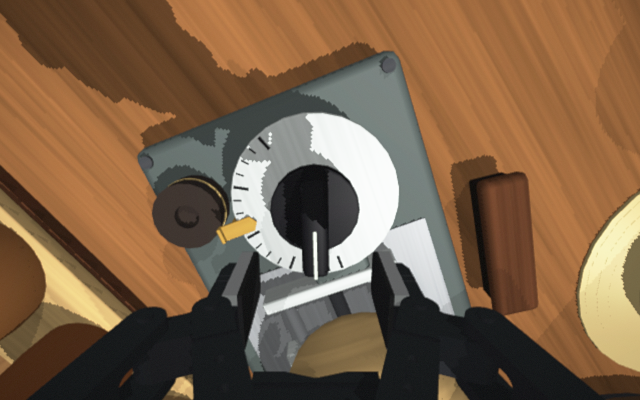

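The view confirms the alignment: the bar is upright in the picture at x≈315, with the fingers about equally far on each side. I descend, close and push down.

```bash
python3 -m crank '[[0,0,0.03,0],[0,0,0.06,0],[0,0,0.068,0],[0,0,0.068,0]]'
python3 -m crank '[[0,0,0,0],[0,0,0,0],[0,0,0,0],[0,0,0,0],[0,0,0,0]]' 0 120
```

```text
clock: 4.95
tcp_pos: [0.5508, -0.0099, 0.1385]
tool_rot: [3.141, -0.0, -2.212]
force: [-0.5, 0.0, 0.8]
grip_width: 0.586
finger_force: 0.0
clock: 5.58
tcp_pos: [0.5517, -0.01, 0.1395]
tool_rot: [-3.139, 0.001, -2.212]
force: [1.4, -1.3, 6.0]
grip_width: 0.165
finger_force: 117.0
```

```bash
python3 -m crank '[[0,0,0.003,0],[0,0,0.006,0],[0,0,0.009,0],[0,0,0.012,0],[0,0,0.0135,0],[0,0,0.0135,0],[0,0,0.0135,0]]'
```

```text
clock: 6.45
tcp_pos: [0.5518, -0.01, 0.1278]
tool_rot: [-3.138, 0.002, -2.212]
force: [-3.4, -1.7, 18.1]
grip_width: 0.164
finger_force: 119.3
```

```bash
python3 -m crank '[[0,0,0,7],[0,0,0,14],[0,0,0,21],[0,0,0,28],[0,0,0,35],[0,0,0,42],[0,0,0,49],[0,0,0,56],[0,0,0,63],[0,0,0,66]]'
python3 -m crank '[[0,0,0,0],[0,0,0,0]]'
python3 - <<'E'
from plant import bot, viewer
from h import *
s=bot.read_state(); m=viewer.camera_model("wrist"); im=viewer.get_image("wrist")[:,:,::-1]; cv2.imwrite("pics/w3.png",im)
np.savez("w3.npz",**{k:m[k] for k in 'KRt'})
print(s['clock'],s['tcp_pos'],np.degrees(s['tool_rot'])%360,s['force'],s['moment'])
for a in(-15.7,-17.2,-14.2): print(a,proj(m,[.551+.0465*np.cos(np.radians(a)),-.0108+.0465*np.sin(np.radians(a)),.113]))
E
```

```text
clock: 7.7
tcp_pos: [0.5522, -0.0113, 0.1277]
tool_rot: [-3.14, 0.005, 2.916]
force: [-0.3, -7.9, 17.5]
grip_width: 0.166
finger_force: 119.0
clock: 7.95
tcp_pos: [0.5523, -0.0113, 0.1278]
tool_rot: [-3.14, 0.006, 2.918]
force: [0.1, -8.2, 16.8]
grip_width: 0.165
finger_force: 118.9
7.95 [ 0.55227876 -0.01132643  0.12778471] [180.10118134   0.31839585 167.20222375] [ 0.13167939 -8.19359836 16.8175902 ] [-1.67691046  0.20767275 -0.05017499]
-15.7 [311.86800911 329.46542647]
-17.2 [309.58702182 329.34016416]
-14.2 [314.15145438 329.54053885]
```

View pics/w3.png

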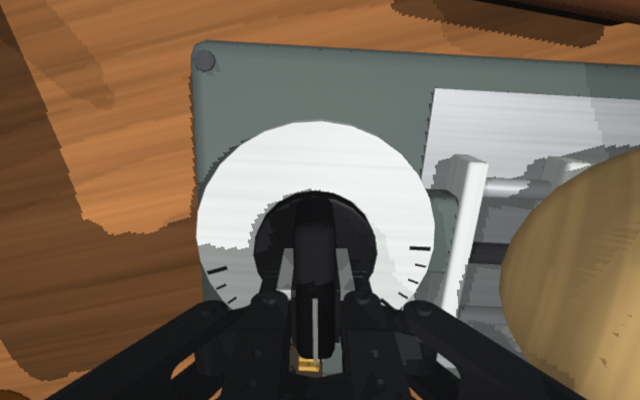

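The bar lies along the view and its white line ends at (316,356), with a bit of brass beyond it at (310,366). I enlarge that spot.

Run:
```python
from h import *
m=dict(np.load("w3.npz")); im=cv2.imread("pics/w3.png")
for r,z in((.045,.116),(.0465,.113),(.06,.113),(.076,.113)):
  for a in(-12.8,-15.7): print(r,z,a,proj(m,[.551+r*np.cos(np.radians(a)),-.0108+r*np.sin(np.radians(a)),z]))
cv2.imwrite("pics/c3.png",cv2.resize(im[280:400,260:380],(600,600),interpolation=cv2.INTER_CUBIC))
```

```text
0.045 0.116 -12.8 [316.29744608 330.94036082]
0.045 0.116 -15.7 [311.94634449 330.841997  ]
0.0465 0.113 -12.8 [316.28382261 329.5653712 ]
0.0465 0.113 -15.7 [311.86800911 329.46542647]
0.06 0.113 -12.8 [316.24417889 350.3648844 ]
0.06 0.113 -15.7 [310.6697653  350.24097049]
0.076 0.113 -12.8 [316.19936408 373.87746433]
0.076 0.113 -15.7 [309.31515883 373.72758146]
```

View pics/c3.png

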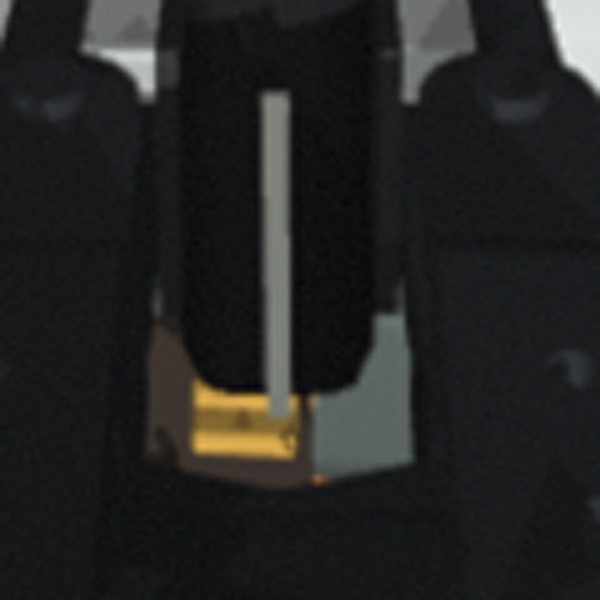

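The rider's outer end spans crop x 192–298, 21 px ≈ 12 mm as it must be. Its centre is at px 309, while the bar's centreline is at 316, so about 3.2° remains.

```bash
python3 -m crank '[[0,0,0,1.6],[0,0,0,3.2],[0,0,0,3.2],[0,0,0,3.2],[0,0,0,3.2]]'
python3 - <<'E'
from plant import bot, viewer
from h import *
s=bot.read_state(); im=viewer.get_image("wrist")[:,:,::-1]; cv2.imwrite("pics/w4.png",im)
print(s['clock'],s['tcp_pos'],np.degrees(s['tool_rot'])%360,s['force'],s['moment'])
h=cv2.cvtColor(im,cv2.COLOR_BGR2HSV); b=(h[...,0]>14)&(h[...,0]<32)&(h[...,1]>120)&(h[...,2]>110); b[:350]=0;b[385:]=0;b[:,:285]=0;b[:,345:]=0
for v in range(352,378,3): x=np.where(b[v])[0]; print(v,x.min() if len(x) else 0,x.max() if len(x) else 0,len(x))
g=im[340,300:332].max(1); print(g)
E
```

```text
clock: 8.62
tcp_pos: [0.5523, -0.0113, 0.1278]
tool_rot: [-3.14, 0.006, 2.863]
force: [0.5, -9.1, 15.1]
grip_width: 0.167
finger_force: 118.9
8.625 [ 0.55225584 -0.01134849  0.12775417] [180.08999484   0.31974227 164.01270233] [ 0.49346785 -9.08845886 15.13311446] [-1.73521115  0.26883985  0.09769241]
352 0 0 0
355 0 0 0
358 0 0 0
361 306 326 16
364 306 325 16
367 306 326 21
370 306 325 20
373 0 0 0
376 0 0 0
[ 20  17  20  18  20  21  20  22  22  20  19  22  44  92 126 128 128 113
  36  15  19  16  17  19  19  18  14  16  13  14  18  17]
```

Brass is centred at 315.8 and the knob's line at 315, so it is aligned. I pull up.

```bash
python3 -m crank '[[0,0,-0.003,0],[0,0,-0.006,0],[0,0,-0.009,0],[0,0,-0.012,0],[0,0,-0.015,0],[0,0,-0.017,0],[0,0,-0.017,0],[0,0,-0.017,0]]'
```

```text
clock: 9.68
tcp_pos: [0.5519, -0.0113, 0.1402]
tool_rot: [-3.139, 0.001, 2.863]
force: [9.8, -8.8, -13.9]
grip_width: 0.163
finger_force: 117.8
```

```bash
python3 -m crank '[[0,0,0.001,0],[0,0,0.001,0],[0,0,0.001,0],[0,0,0.001,0]]' 0.05
python3 -m crank '[[0,0,-0.03,0],[0,0,-0.08,0],[0,0,-0.13,0],[0,0,-0.17,0],[0,0,-0.17,0],[0,0,-0.17,0],[0,0,-0.17,0]]'
python3 - <<'E'
from plant import bot, viewer
from meas import *
s=bot.read_state(); m=viewer.camera_model("wrist"); im=viewer.get_image("wrist")[:,:,::-1].copy(); cv2.imwrite("pics/w5.png",im)
np.savez("w5.npz",**{k:m[k] for k in 'KRt'})
print(s['clock'],s['tcp_pos'],s['force'])
c=proj(m,[.551,-.011,.105]); print(c); u,v=map(int,c)
cv2.imwrite("pics/c5.png",cv2.resize(im[v-90:v+110,u-110:u+110],(660,600),interpolation=cv2.INTER_CUBIC)); print(u-110,v-90)
E
```

```text
clock: 10.18
tcp_pos: [0.551, -0.0097, 0.1411]
tool_rot: [3.141, 0.0, 2.864]
force: [0.0, 0.3, 0.0]
grip_width: 0.587
finger_force: 0.0
clock: 11.05
tcp_pos: [0.5506, -0.0098, 0.3095]
tool_rot: [-3.141, -0.002, 2.864]
force: [0.0, 0.2, 0.1]
grip_width: 0.582
finger_force: 0.0
11.05 [ 0.55061373 -0.00984381  0.30951595] [0.04180977 0.15193947 0.0621515 ]
[314.5903141  170.67587278]
204 80
```

View pics/c5.png

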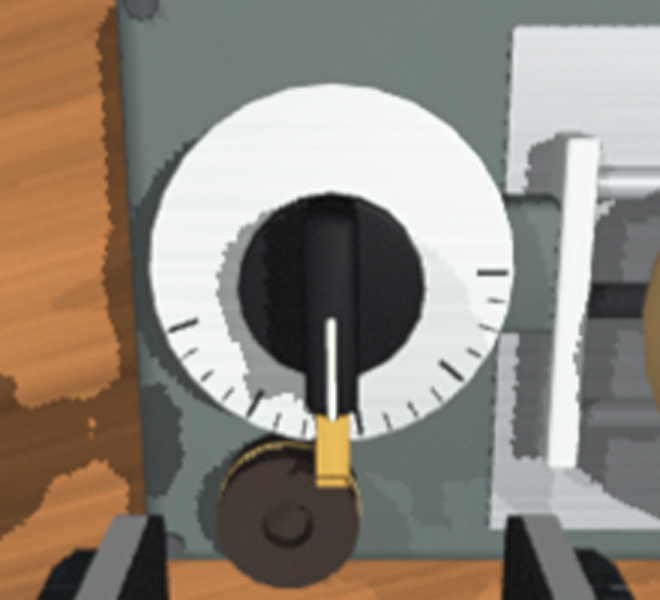

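The knob's white line at crop x≈331 runs straight into the rider, centred at x≈333. The stroke and force show the knob against its upper stop, and the gripper is clear. I hand in.

```bash
python3 -c "
from plant import finish_job
print(finish_job())"
```

```text
the job is handed in; nothing more can be done
None
```

I pushed the knob fully in, turned it about 69° clockwise until its nose lined up with the rider, pulled it up about 12 mm to its stop and let go; I've handed the job in at about 11 s, but it gave no verdict back.

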